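Hold the grain dispenser's gate open at the marker

ROBOT

A 6-joint arm with a two-finger parallel gripper is mounted at the origin on the work surface. World frame = base frame: x ahead of the robot, y to its left, z up, the work surface at z = 0. Lengths are in m, angles in rad, forces in N, time in s.
With the tool pointing down it reaches from about 0.25 to 0.775 m from the base axis. Payload 4 kg.
Tool frame: the origin (TCP) lies midway between the tips of the shut fingers; the grasp point (between the pads) lies 19 mm behind it; z points along the fingers, y is the direction in which the jaws open and shut (so a half turn about z gives the same grasp; the last joint's range is limited). The gripper opens to 94 mm and grips with 3 to 60 N. Pads are 16 mm wide; open, the fingers measure 119 mm over their backs; the gripper's body (75 mm by 177 mm) begins 78 mm behind the grasp point.
Start: joints at [1.238, 0.087, 1.371, -0, 1.684, -0.103], TCP at [0.125, 0.536, 0.206] pointing down, gripper open.
Joint ranges: [-3.1, 3.1], [-0.76, 2.03], [0.27, 2.55], [-1.08, 4.22], [0.17, 2.65], [-2.57, 2.57]. Speed limits (rad/s): [2.79, 2.79, 3.14, 3.14, 3.14, 3.14].

INTERFACE

Orientations are given as a 3x3 rotation matrix whose columns are the frame's x, y, z axes.
In Python, from plant import arm, capture, calibration, job gives the robot as it stands.
- The arm moves only by the tool step_arm, never from a script. Its argument "increments" is one flat list of numbers, 7 for each row, row after row: the shift along the tool's x, y, z in m, then the turn, a rotation vector about the tool's x, y, z in degrees, then the closure, from -1 (fully open) to 1 (shut). A call has exactly 10 rows; each row shifts and turns the pose as measured when the row begins, along the tool's axes as they then stand; what a row does not reach is not made up. A row lasts 1/8 s, in which the tool goes at most 62.5 mm and 10.7 degrees, less where a joint would pass 70% of its speed; a pose out of reach is approached as far as the arm can. A call with a gripper value outside its range is refused whole. The fingers move at their own pace and stop on an object; the grip force is fixed at half the most. Time passes only in rows, so rows that do not move let the fingers close, or fill a call up. It gives the time, the measured TCP pose, the force and the opening at its end, in the units of the state.
- arm.state(): the state, without advancing time (a new reading comes with each control period).
- capture(name): name is "side" or "top" or "wrist"; returns (picture, depth): 480x640x3 uint8, red, green, blue; 480x640 float32, m along the optical axis (not along the pixel's ray), 0 where there is no reading.
- calibration(name): a dict with "intrinsics" (3x3 intrinsics, pixels), "extrinsics" (4x4, takes a point from camera to world coordinates); the wrist camera has in their place "tool_from_camera" (4x4, takes a point from camera to tool coordinates, whose origin is the TCP and whose axes are the flange's). Camera axes: x right, y down, z forward; pixel columns grow to the right and rows downward; lengths in m; the calibration is good to about 2 mm. A picture is of the moment at which its call begins: read the wrist's pose just before it. calibration takes no time and is no camera call.
- job.hand_in(): hands the job in, once; it reports no verdict.
The state is a dict: "clock": time; "qpos": joint angles; "qd": joint speeds; "joint_torque": joint torques, N m; "tool_pos": TCP position; "eef_rot": TCP orientation; "force": force on the tool from outside, world axes, zero at the start; "wrist_torque": the same for the moment, N m; "width": opening from 0.0 (shut) to 1.0 (fully open).
Only numpy, scipy, OpenCV 4.12 (cv2) and the standard library are available. Lean on these libraries where they do the work, as an engineer would, in place of code of your own. Each camera call takes 0.05 s, during which the arm holds its last target.

TASK

First push the white dish back along its guides under the grain dispenser until you feel it come up against the stop. Then pull the dispenser's spring-return gate out by its upright post until its pointer is level with the marker on the rail, and finish still holding it there: do not let go, the spring would shut it. Do not open the gate before the dish is home, and leave the jar, spice box and spatula where they are.

Things in the scene. Friction and masses are not known exactly. Their poses are not given: they have to be found in the camera images.
- dispenser: Fixed steel grain dispenser; origin at counter height under its base; x runs inwards along the dish guides, y to the left (the way the gate is pulled). Base plate: x -140 to 145 mm, y +-85, 6 thick. Guide rails: inner faces y = +-68, x -135 to 110, top 26 above the counter. Hopper: x 17 to 143, y +-73, 137 to 287 above the counter; round outlet (radius 24) under it at x = 56, y = 0, rim at 114.
- dish_center (a point): Centre (on the axis, half-way up) of the round straight-sided white ceramic dish: outer radius 65 mm, 45 high, wall 6, 0.3 to 0.6 kg. It stands on the base plate between the guides (3 mm play each side) and slides along the dispenser's x; its turn about z means nothing. It starts 35 to 80 mm short of the stop.
- stop: Fixed upright steel plate across the guides under the hopper, 120 mm wide, 34 high, 8 thick; origin at the middle of the lower edge of the face that the dish meets, axes as the dispenser's. With the dish home, the dish's centre is at x = -65 mm in this frame. Its place along the guides varies.
- gate (a joint): How far the gate is pulled out, in m: 0 is shut, 0.095 the end of travel; it moves along the dispenser's +y. A spring pulls it shut with about 4 N when shut and 80 N/m more as it opens (about 9 N at 65 mm out).
- gate_post (a point): Grip point on the axis of the gate's upright round wooden post, 178 mm above the counter. Post 16 mm thick, from the flat slide (40 wide, top 151 above the counter) up to 202. Shut, it is at x = 60, y = 145 in the dispenser's frame. A thin steel pointer at slide height reaches 42 mm from the post's axis along the dispenser's +x, at the same y as the post. Axes as the dispenser's.
- marker_tip (a point): Fixed small brass clip, 8 mm wide, 32 long, top 158 above the counter, on a flat rail (dispenser x 110 to 120, y 60 to 260, top 150); the point is on its middle line, 148 above the counter, near its edge facing the slide. Pointer and marker are level when the post's axis has this point's y in the dispenser's frame: 40 to 75 mm further out than when shut. Axes as the dispenser's.
- jar: Bystander: clear glass jar, radius 42 mm, 130 mm high; origin under its centre.
- spice_box: Bystander: round steel spice box, radius 87 mm, 82 mm high with its knob, on a white plastic turntable (radius 120, 22 mm high); origin under its centre.
- spatula: Bystander: bamboo spatula 250 mm long lying flat on the counter; origin under its middle, x along its length.
Mind the look-alikes: they are no part of the job. Of the things that look like the part that bears dish_center, the middle-sized one is meant.

How it is judged:
By the outcome, as a careful person would: the job done as asked, in the order asked, and still so for the second after the job is handed in, while the arm keeps its last pose, push and grip.
It also fails if it takes over 58 s, if anything falls off the work surface, if the arm or the gripper's body presses on something with over 40 N, if the wrist force passes 120 N, or if a joint passes its speed limit or range.

## Working session

There is one attempt and no reset: what is moved stays moved. The work goes in short steps, Python scripts to look and compute and a tool call to move; the robot and the scene stay as the last step left them, time stands still between calls to the robot, and variables do not carry over. Pictures are saved under pics/ and viewed, and the job is handed in when it is done.

Besides the shell and the picture viewer there is one more tool, called in YAML: its name, and indented under it one key for each argument. step_arm: Moves the arm, as the interface text tells. Its arguments: {"type":"object","properties":{"increments":{"type":"array","items":{"type":"number"}}},"required":["increments"]}

```bash
ls; mkdir -p pics; python3 - <<'E'
from plant import arm,capture,calibration
import cv2,numpy as np
s=arm.state();print(s)
for n in("side","top","wrist"):
    p,d=capture(n);cv2.imwrite(f"pics/{n}0.png",p[:,:,::-1]);np.save(f"pics/{n}0.npy",d);print(n,calibration(n))
E
```

```text
pics
{'clock': 0.0, 'qpos': array([ 1.23788079e+00,  8.79503875e-02,  1.37223730e+00,  1.10435941e-05,
        1.68355524e+00, -1.03081930e-01]), 'qd': array([-0.00193471, -0.00053813, -0.00025771,  0.00245507,  0.00081305,
       -0.00034343]), 'joint_torque': array([ 1.13737558e-03, -3.40195835e+01, -3.02423537e+01,  7.18402234e-02,
        3.31817509e-02, -2.15054274e-04]), 'tool_pos': array([0.12511531, 0.53503546, 0.20431527]), 'eef_rot': array([[-9.73704513e-01,  2.27813547e-01, -7.13077713e-04],
       [ 2.27814545e-01,  9.73702428e-01, -2.02861678e-03],
       [ 2.32179115e-04, -2.13772279e-03, -9.99997688e-01]]), 'force': array([-0.50574091,  0.65366091,  0.55795561]), 'wrist_torque': array([0.02139244, 0.00059399, 0.00038895]), 'width': 1.0021352356025146}
side {'intrinsics': array([[577.14790723,   0.        , 320.49956742],
       [  0.        , 577.14790723, 241.86916941],
       [  0.        ,   0.        ,   1.        ]]), 'extrinsics': array([[ 0.73679872, -0.31607967,  0.59767992, -0.3184578 ],
       [-0.67605902, -0.35550535,  0.64541471, -0.80727761],
       [ 0.0
[... 383 characters left out ...]
0.0155018 , -0.01147871,  0.07087557],
       [ 0.00880375, -0.16276079, -0.98662628,  1.11444144],
       [ 0.        ,  0.        ,  0.        ,  1.        ]])}
wrist {'intrinsics': array([[338.05227718,   0.        , 317.75323759],
       [  0.        , 338.05227718, 242.06072085],
       [  0.        ,   0.        ,   1.        ]]), 'tool_from_camera': array([[ 7.95375738e-04, -9.69443327e-01, -2.45314091e-01,
         7.13234652e-02],
       [ 9.99999600e-01,  8.71537512e-04, -2.01907706e-04,
        -1.74576927e-04],
       [ 4.09538511e-04, -2.45313832e-01,  9.69443632e-01,
        -1.79550869e-01],
       [ 0.00000000e+00,  0.00000000e+00,  0.00000000e+00,
         1.00000000e+00]])}
```

View pics/side0.png

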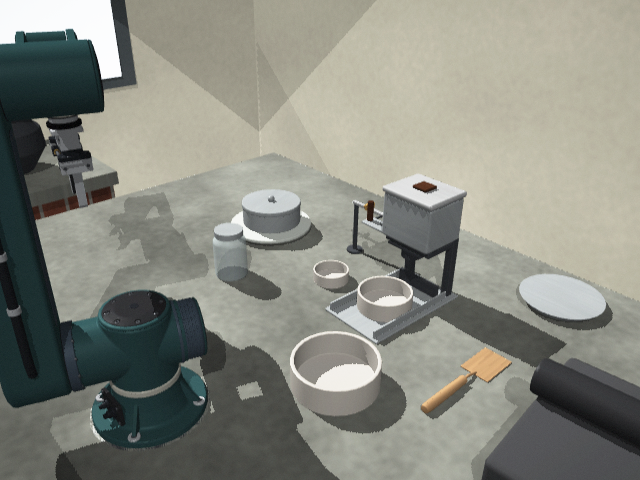

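View pics/top0.png

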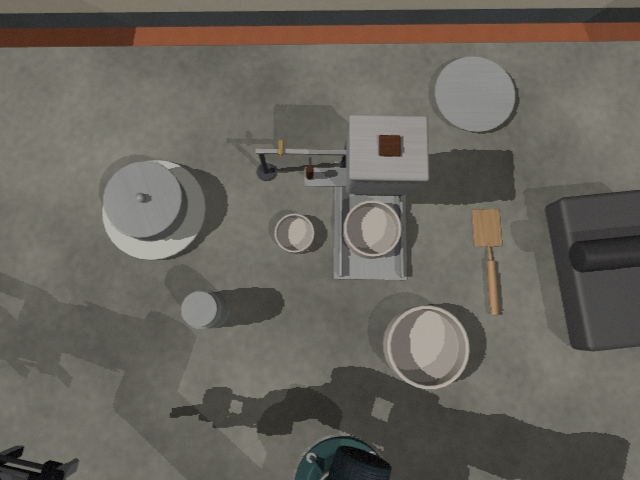

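View pics/wrist0.png

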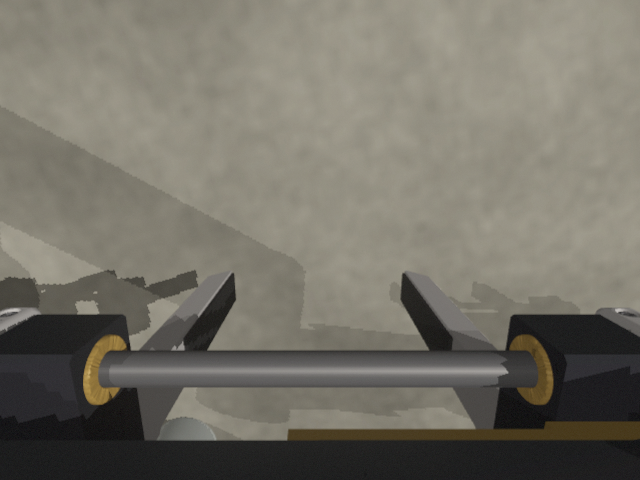

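The round white dishes in the top view are small at (294,233), middle at (372,229) and large at (426,346). The middle one stands between the guides, so it fits. I'll confirm that in an enlarged crop.

```bash
python3 - <<'E'
import cv2
p=cv2.imread("pics/top0.png");c=p[105:290,240:440];cv2.imwrite("pics/topc.png",cv2.resize(c,None,fx=3.2,fy=3.2,interpolation=cv2.INTER_CUBIC))
p=cv2.imread("pics/side0.png");c=p[160:350,310:490];cv2.imwrite("pics/sidec.png",cv2.resize(c,None,fx=3.1,fy=3.1,interpolation=cv2.INTER_CUBIC))
E
```

```text
(no output)
```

View pics/topc.png

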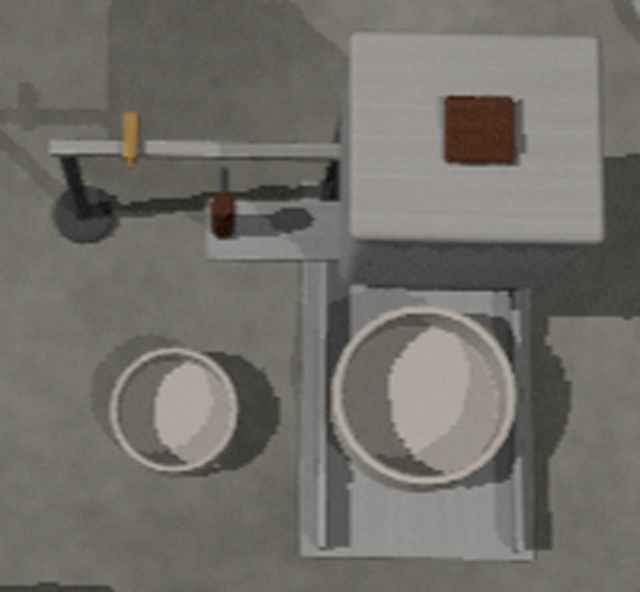

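View pics/sidec.png

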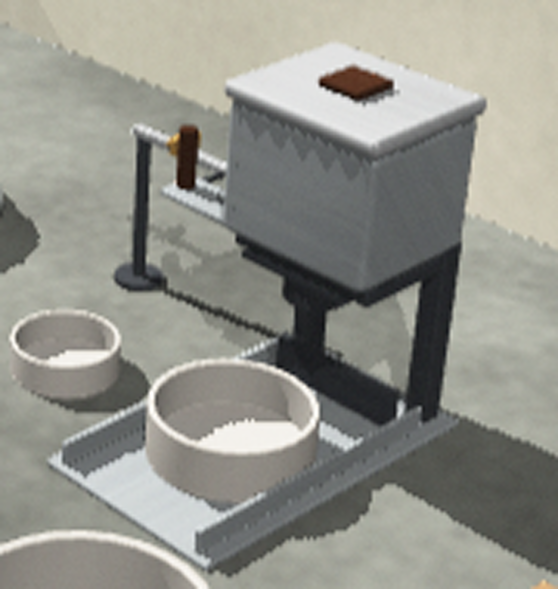

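The crop confirms it: the dish at crop (424,397) sits between the guide rails. The post is at crop (223,215), the brass clip at (130,138), and the spatula and big dish lie outside the guides.

```bash
cat > h.py <<'E'
import numpy as np,cv2
from plant import calibration
def ray(n,u,v,z):
    c=calibration(n);K=c["intrinsics"];E=c["extrinsics"]
    d=E[:3,:3]@np.linalg.inv(K)@np.array([u,v,1.]);o=E[:3,3]
    return o+d*(z-o[2])/d[2]
def pt(n,u,v,dep):
    c=calibration(n);K=c["intrinsics"];E=c["extrinsics"]
    return (E@np.r_[dep*(np.linalg.inv(K)@np.array([u,v,1.])),1])[:3]
def proj(n,X):
    c=calibration(n);K=c["intrinsics"];E=np.linalg.inv(c["extrinsics"])
    q=K@(E[:3,:3]@X+E[:3,3]);return q[:2]/q[2]
E
python3 - <<'E'
from h import *
C=lambda x,y:(240+x/3.2,105+y/3.2)
S=lambda x,y:(310+x/3.1,160+y/3.1)
np.set_printoptions(precision=4,suppress=True)
for name,x,y,z in [("baseNL",299,556,.006),("baseNR",533,558,.006),("railLtopNear inner",325,548,.026),("railL far inner",325,264,.026),("railR near inner",516,550,.026),("railR far in",514,292,.026),
 ("hopFL",350,33,.287),("hopFR",600,37,.287),("hopNR",604,241,.287),("hopNL",347,241,.287),("marktip",131,163,.158),("markfar",130,113,.158),("posttop",223,196,.202),("railfar",50,147,.15),("pointer end",224,168,.148)]:
    print(name,ray("top",*C(x,y),z))
for name,x,y,z in [("baseNL",50,461,.006),("baseNR",207,570,.006),("hopNL",228,92,.287),("posttop",189,128,.202)]:
    print("side",name,ray("side",*S(x,y),z))
# dish rim
p=cv2.imread("pics/top0.png").astype(int);m=((p.min(2)>150)&(p[:,:,2]-p[:,:,0]>8)).astype(np.uint8)*255
m[:, :330]=0;m[:,405:]=0;m[:195]=0;m[270:]=0
cs=max(cv2.findContours(m,0,1)[0],key=cv2.contourArea);h=cv2.convexHull(cs)[:,0]
P=np.array([ray("top",a+.0,b,.051) for a,b in h])[:,:2];c,r=cv2.minEnclosingCircle(P.astype(np.float32));print("dish",c,r,cv2.contourArea(cs))
A=np.c_[2*P,np.ones(len(P))];s=np.linalg.lstsq(A,(P**2).sum(1),rcond=None)[0];print(s[:2],np.sqrt(s[2]+s[0]**2+s[1]**2))
d=np.load("pics/top0.npy")
for x,y in [(475,200),(325,450),(223,200),(130,140),(440,520),(270,245)]:
    u,v=C(x,y);print(x,y,pt("top",u,v,d[int(round(v)),int(round(u))]))
E
```

```text
baseNL [0.4502 0.0078 0.006 ]
baseNR [ 0.446  -0.1616  0.006 ]
railLtopNear inner [ 0.4539 -0.0097  0.026 ]
railL far inner [ 0.6623 -0.0154  0.026 ]
railR near inner [ 0.4503 -0.1456  0.026 ]
railR far in [ 0.6391 -0.1532  0.026 ]
hopFL [ 0.7249 -0.0128  0.287 ]
hopFR [ 0.7206 -0.1559  0.287 ]
hopNR [ 0.5998 -0.1513  0.287 ]
hopNL [ 0.6019 -0.0074  0.287 ]
marktip [0.6948 0.1194 0.158 ]
markfar [0.7289 0.1198 0.158 ]
posttop [0.6571 0.0604 0.202 ]
railfar [0.7093 0.1729 0.15  ]
pointer end [0.694  0.0588 0.148 ]
side baseNL [0.4518 0.0028 0.006 ]
side baseNR [ 0.4436 -0.1657  0.006 ]
side hopNL [ 0.5787 -0.0409  0.287 ]
side posttop [0.6535 0.0609 0.202 ]
dish (0.5622681379318237, -0.08211471885442734) 0.04499846696853638 622.5
[ 0.5642 -0.0848] 0.03642896964275075
475 200 [ 0.628  -0.0819  0.2766]
325 450 [ 0.5276 -0.0133  0.0048]
223 200 [0.6551 0.0605 0.2002]
130 140 [0.7105 0.1199 0.1578]
440 520 [ 0.4751 -0.0959  0.0018]
270 245 [0.6412 0.0297 0.1481]
```

```bash
cat >> h.py <<'E'
from scipy.spatial.transform import Rotation as R
np.set_printoptions(precision=4,suppress=True)
YAW=-.028;O=np.array([.588,-.0808,0])
Rd=R.from_euler('z',YAW).as_matrix()
def w(x,y,z): return O+Rd@np.array([x,y,z])
def dsp(p): return Rd.T@(np.array(p)-O)
def rotvec(s,Rt): return np.degrees(R.from_matrix(s["eef_rot"].T@Rt).as_rotvec())
def shift(s,pt,Rt=None): return (s["eef_rot"] if Rt is None else Rt).T@(np.array(pt)-s["tool_pos"])
def fr(xa,za):
    za=np.array(za,float);za/=np.linalg.norm(za);xa=np.array(xa,float);xa-=za*(xa@za);xa/=np.linalg.norm(xa)
    return Rd@np.c_[xa,np.cross(za,xa),za]
a=np.radians(30)
RP=fr([-1,0,0],[np.sin(a),0,-np.cos(a)])
E
python3 - <<'E'
from h import *
from plant import arm
C=lambda x,y:(240+x/3.2,105+y/3.2)
for q in [(332,397),(516,397),(424,308),(424,488),(424,397)]: print(ray("top",*C(*q),.051), dsp(ray("top",*C(*q),.051)))
d=np.load("pics/top0.npy")
for q in [(388,346),(466,346),(427,386),(197,310),(145,195),(340,470),(487,305)]: print(q,pt("top",*q,d[q[1],q[0]]))
for i,c in enumerate([(325,264),(514,292),(325,548),(516,550)]): print(dsp(ray("top",*C(*c),.026)))
s=arm.state();print(rotvec(s,RP),RP); T=w(-.15,0,.20);print(T,shift(s,T,RP),shift(s,T))
# stop: dispenser-front visible in side view?
S=lambda x,y:(310+x/3.1,160+y/3.1)
for q,z in [((283,337),.04),((395,402),.04)]: print("stop",dsp(ray("side",*S(*q),z)))
E
```

```text
[ 0.5583 -0.0157  0.051 ] [-0.0316  0.0642  0.051 ]
[ 0.5562 -0.1458  0.051 ] [-0.0299 -0.0659  0.051 ]
[ 0.6218 -0.0832  0.051 ] [ 0.0339 -0.0014  0.051 ]
[ 0.4925 -0.0783  0.051 ] [-0.0955 -0.0001  0.051 ]
[ 0.5573 -0.0807  0.051 ] [-0.0307 -0.0008  0.051 ]
(388, 346) [ 0.2988 -0.1032  0.0593]
(466, 346) [ 0.2959 -0.2714  0.0605]
(427, 386) [ 0.2145 -0.1819  0.0627]
(197, 310) [0.3808 0.2932 0.1302]
(145, 195) [0.6324 0.4198 0.0945]
(340, 470) [0.0868 0.0148 0.187 ]
(487, 305) [ 0.3843 -0.3477 -0.0041]
[0.0724 0.0674 0.026 ]
[ 0.0531 -0.0709  0.026 ]
[-0.136   0.0673  0.026 ]
[-0.1359 -0.0686  0.026 ]
[ -3.121  -29.9168 -11.2694] [[-0.8657  0.028   0.4998]
 [ 0.0242  0.9996 -0.014 ]
 [-0.5     0.     -0.866 ]]
[ 0.4381 -0.0766  0.2   ] [-0.2834 -0.6027  0.1689] [-0.444  -0.5244  0.0054]
stop [0.0888 0.0521 0.04  ]
stop [ 0.0823 -0.0683  0.04  ]
```

step_arm:
  increments: [0, 0, 0, -0.8, -7.5, -2.8, 1, 0, 0, 0, -0.8, -7.5, -2.8, 1, 0, 0, 0, -0.8, -7.5, -2.8, 1, 0, 0, 0, -0.8, -7.5, -2.8, 1, -0.0236, -0.0502, 0.0141, 0, 0, 0, 1, -0.0236, -0.0502, 0.0141, 0, 0, 0, 1, -0.0236, -0.0502, 0.0141, 0, 0, 0, 1, -0.0236, -0.0502, 0.0141, 0, 0, 0, 1, -0.0236, -0.0502, 0.0141, 0, 0, 0, 1, -0.0236, -0.0502, 0.0141, 0, 0, 0, 1]

```text
clock: 1.4
tool_pos: [0.2851, 0.2251, 0.2001]
eef_rot: [[-0.857, 0.01, 0.516], [0.002, 1.0, -0.017], [-0.516, -0.014, -0.857]]
force: [1.7, 0.4, 0.8]
width: 0.005
```

```bash
python3 - <<'E'
from h import *
from plant import arm
s=arm.state();T=w(-.135,0,.20);print(s["force"],s["tool_pos"],dsp(s["tool_pos"]),rotvec(s,RP),shift(s,T,RP),shift(s,T))
E
```

```text
[1.66   0.3555 0.7767] [0.2851 0.2251 0.2001] [-0.3114  0.2973  0.2001] [-0.1484  1.0592  1.2807] [-0.1527 -0.2973  0.0883] [-0.1444 -0.3004  0.0918]
```

step_arm:
  increments: [-0.0212, -0.0427, 0.0128, -0.1, 0.5, 0.6, 1, -0.0212, -0.0427, 0.0128, 0, 0.5, 0.6, 1, -0.0212, -0.0427, 0.0128, 0, 0, 0, 1, -0.0212, -0.0427, 0.0128, 0, 0, 0, 1, -0.0212, -0.0427, 0.0128, 0, 0, 0, 1, -0.0212, -0.0427, 0.0128, 0, 0, 0, 1, -0.0212, -0.0427, 0.0128, 0, 0, 0, 1, 0.015, 0, 0.026, 0, 0, 0, 1, 0.015, 0, 0.026, 0, 0, 0, 1, 0.015, 0, 0.026, 0, 0, 0, 1]

```text
clock: 2.65
tool_pos: [0.4578, -0.0937, 0.1081]
eef_rot: [[-0.861, 0.039, 0.507], [0.032, 0.999, -0.021], [-0.507, -0.002, -0.862]]
force: [0.3, 0.5, 0.8]
width: 0.003
```

```bash
python3 - <<'E'
from h import *
from plant import arm
s=arm.state();T=w(-.13,0,.027);print(s["force"],s["tool_pos"],dsp(s["tool_pos"]),rotvec(s,RP),shift(s,T,RP),shift(s,T))
E
```

```text
[0.311  0.4557 0.8031] [ 0.4578 -0.0937  0.1081] [-0.1298 -0.0165  0.1081] [-0.4114  0.4772 -0.4764] [0.0407 0.0165 0.0702] [0.0415 0.0167 0.0697]
```

step_arm:
  increments: [0.0083, 0.0033, 0.014, 0, 0, 0, 1, 0.0083, 0.0033, 0.014, 0, 0.3, 0, 1, 0.0083, 0.0033, 0.014, 0, 0.2, 0, 1, 0.0083, 0.0033, 0.014, 0, 0, -0.3, 1, 0.0083, 0.0033, 0.014, 0, 0, 0, 1, 0, 0, 0, 0, 0, 0, 1, -0.0035, 0, 0.002, 0, 0, 0, 1, -0.0035, 0, 0.002, 0, 0, 0, 1, -0.0035, 0, 0.002, 0, 0, 0, 1, -0.0035, 0, 0.002, 0, 0, 0, 1]

```text
clock: 3.9
tool_pos: [0.4717, -0.0769, 0.0208]
eef_rot: [[-0.869, 0.035, 0.494], [0.029, 0.999, -0.02], [-0.494, -0.003, -0.869]]
force: [-0.0, 0.3, 0.0]
width: 0.002
```

```bash
python3 - <<'E'
from h import *
from plant import arm,capture
s=arm.state();T=w(-.09,0,.027);print(s["force"],s["tool_pos"],dsp(s["tool_pos"]),rotvec(s,RP),shift(s,T))
p,d=capture("side");cv2.imwrite("pics/side1.png",cv2.resize(p[160:380,280:500,::-1],None,fx=2.7,fy=2.7))
E
```

```text
[-0.0141  0.2692  0.0064] [ 0.4717 -0.0769  0.0208] [-0.1164  0.0007  0.0208] [-0.3349 -0.3872 -0.2903] [-0.026  -0.0005  0.0077]
```

View pics/side1.png

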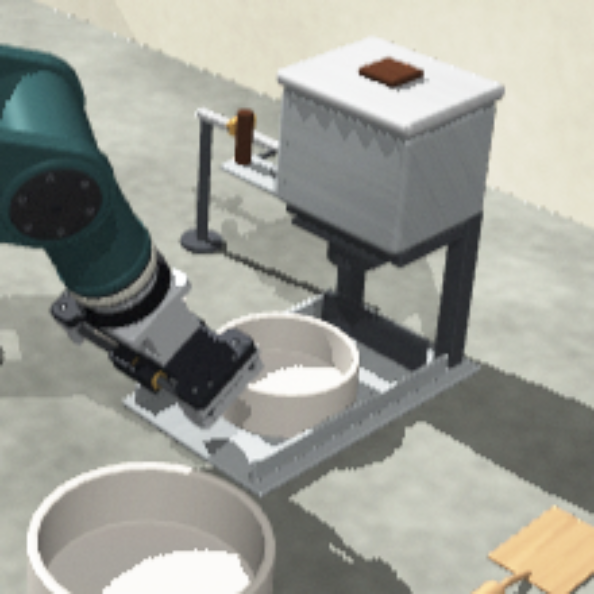

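The fingertips are just in front of the middle dish and the large dish is clear of the gripper. Next I push in small steps.

step_arm:
  increments: [-0.0041, 0, 0.001, 0, 0, 0, 1, -0.0041, 0, 0.001, 0, 0, 0, 1, -0.0041, 0, 0.001, 0, 0, 0, 1, -0.0041, 0, 0.001, 0, 0, 0, 1, -0.0036, 0, 0.0018, 0, 0, 0, 1, -0.0036, 0, 0.0018, 0, 0, 0, 1, -0.0036, 0, 0.0018, 0, 0, 0, 1, -0.0036, 0, 0.0018, 0, 0, 0, 1, -0.0036, 0, 0.0018, 0, 0, 0, 1, -0.0036, 0, 0.0018, 0, 0, 0, 1]

```text
clock: 5.2
tool_pos: [0.5126, -0.0775, 0.0257]
eef_rot: [[-0.872, 0.034, 0.489], [0.029, 0.999, -0.018], [-0.489, -0.001, -0.872]]
force: [-4.3, 0.5, 3.0]
width: 0.006
```

```bash
python3 - <<'E'
from h import *
from plant import arm,capture
s=arm.state();print(s["force"],s["tool_pos"],dsp(s["tool_pos"]),rotvec(s,RP))
E
```

```text
[-4.3017  0.4788  2.9919] [ 0.5126 -0.0775  0.0257] [-0.0754  0.0012  0.0257] [-0.2363 -0.7227 -0.2415]
```

step_arm:
  increments: [-0.0028, 0, 0.0012, 0, 0, 0, 1, -0.0028, 0, 0.0012, 0, 0, 0, 1, -0.0028, 0, 0.0012, 0, 0, 0, 1, -0.0028, 0, 0.0012, 0, 0, 0, 1, -0.0028, 0, 0.0012, 0, 0, 0, 1, -0.002, 0, 0.0009, 0, 0, 0, 1, -0.002, 0, 0.0009, 0, 0, 0, 1, -0.002, 0, 0.0009, 0, 0, 0, 1, -0.002, 0, 0.0009, 0, 0, 0, 1, -0.002, 0, 0.0009, 0, 0, 0, 1]

```text
clock: 6.45
tool_pos: [0.5391, -0.0778, 0.0261]
eef_rot: [[-0.874, 0.034, 0.485], [0.029, 0.999, -0.016], [-0.485, -0.0, -0.874]]
force: [-2.7, 0.3, -0.7]
width: 0.006
```

```bash
python3 - <<'E'
from h import *
from plant import arm,capture
s=arm.state();print(s["force"],s["tool_pos"],dsp(s["tool_pos"]),rotvec(s,RP))
E
```

```text
[-2.6859  0.2973 -0.7362] [ 0.5391 -0.0778  0.0261] [-0.049   0.0016  0.0261] [-0.1614 -0.958  -0.2747]
```

step_arm:
  increments: [-0.002, 0, 0.0009, 0, 0, 0, 1, -0.002, 0, 0.0009, 0, 0, 0, 1, -0.002, 0, 0.0009, 0, 0, 0, 1, -0.002, 0, 0.0009, 0, 0, 0, 1, -0.002, 0, 0.0009, 0, 0, 0, 1, -0.002, 0, 0.0009, 0, 0, 0, 1, -0.002, 0, 0.0009, 0, 0, 0, 1, -0.002, 0, 0.0009, 0, 0, 0, 1, -0.002, 0, 0.0009, 0, 0, 0, 1, -0.002, 0, 0.0009, 0, 0, 0, 1]

```text
clock: 7.7
tool_pos: [0.5422, -0.0779, 0.0258]
eef_rot: [[-0.895, 0.021, 0.445], [0.017, 1.0, -0.013], [-0.446, -0.004, -0.895]]
force: [-18.6, -1.2, 13.1]
width: 0.005
```

```bash
python3 - <<'E'
from h import *
from plant import arm,capture
s=arm.state();print(s["force"],s["tool_pos"],dsp(s["tool_pos"]),rotvec(s,RP))
p,d=capture("side");cv2.imwrite("pics/side2.png",cv2.resize(p[160:380,280:500,::-1],None,fx=2.7,fy=2.7))
E
```

```text
[-18.6291  -1.2033  13.0939] [ 0.5422 -0.0779  0.0258] [-0.0458  0.0017  0.0258] [-0.0365 -3.5413  0.452 ]
```

View pics/side2.png

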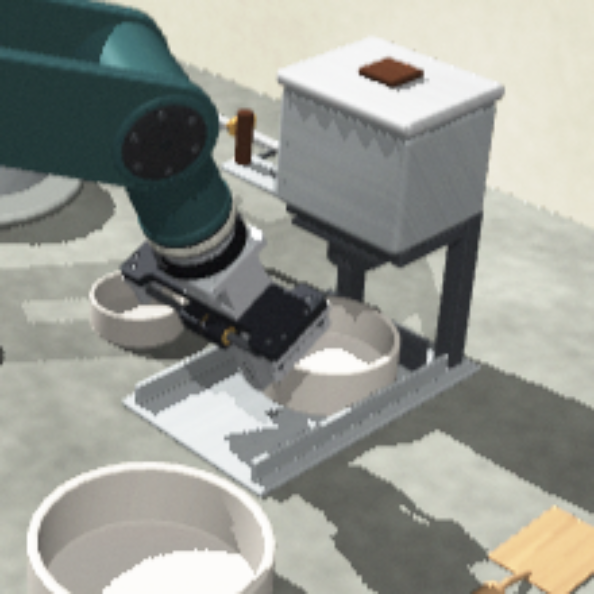

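The force rose from about 3 to 18.6 N with motion stopped at tip x = -46 mm in the dispenser's frame, which puts the dish centre at about +26 mm. That agrees with the stop seen at about 85–90 mm. I'll back off and check.

step_arm:
  increments: [0.009, 0, -0.0045, 0, 0, 0, 1, 0.018, 0, -0.009, 0, 0, 0, 1, 0.018, 0, -0.009, 0, 0, 0, 1, -0.016, 0, -0.032, 0, 0, 0, 1, -0.022, 0, -0.045, 0, 0, 0, 0.3, -0.022, 0, -0.045, 0, 0, 0, 0, -0.022, 0, -0.045, 0, 0, 0, 0, -0.022, 0, -0.045, 0, 0, 0, 0, -0.022, 0, -0.045, 0, 0, 0, 0, 0, 0, 0, 0, 0, 0, 0]

```text
clock: 9.0
tool_pos: [0.4923, -0.0767, 0.3333]
eef_rot: [[-0.879, 0.025, 0.476], [0.017, 1.0, -0.022], [-0.477, -0.012, -0.879]]
force: [-0.4, 0.2, -0.4]
width: 0.5
```

```bash
python3 - <<'E'
from h import *
from plant import arm,capture
RG=fr([0,1,0],[0,0,-1])
s=arm.state();print(s["force"],s["tool_pos"],dsp(s["tool_pos"]),s["qpos"],s["width"])
print(rotvec(s,RG))
p,d=capture("side");cv2.imwrite("pics/side3.png",cv2.resize(p[160:380,280:500,::-1],None,fx=2.7,fy=2.7))
p,d=capture("top");cv2.imwrite("pics/top3.png",p[:,:,::-1]);cv2.imwrite("pics/top3c.png",cv2.resize(p[105:290,240:440,::-1],None,fx=3.2,fy=3.2,interpolation=cv2.INTER_CUBIC))
E
```

```text
[-0.4403  0.227  -0.3741] [ 0.4923 -0.0767  0.3333] [-0.0958  0.0015  0.3333] [-0.3796 -0.404   1.6262  0.1576  1.4472 -1.9097] 0.49998289860688566
[21.8515 22.8172 88.2863]
```

View pics/side3.png

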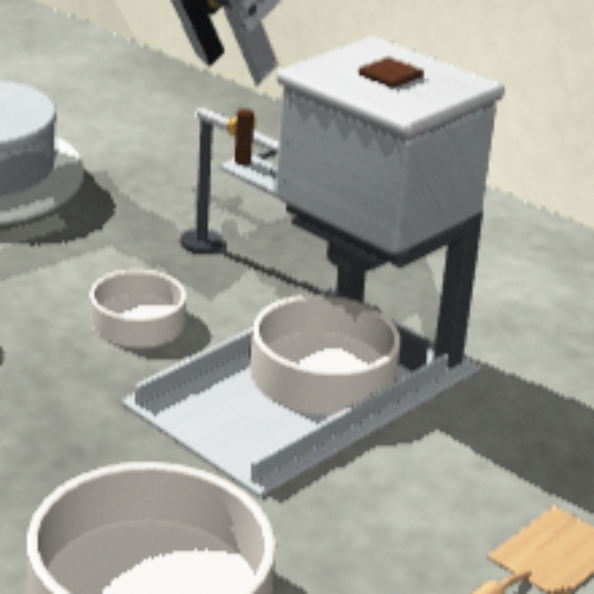

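View pics/top3c.png

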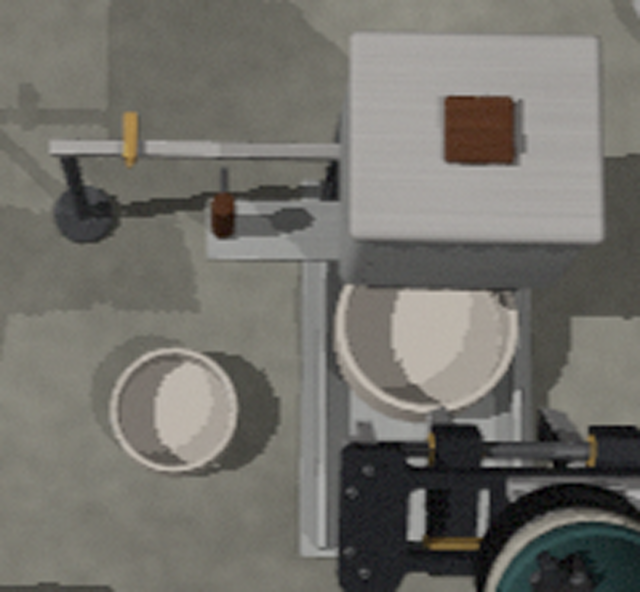

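Dish home: its near rim moved from crop row 488 to 412, about 55 mm, and it now sits against the stop. The gate is still shut and the small dish and spatula haven't moved. Next I reorient for the post, with the jaws along the dispenser's x.

step_arm:
  increments: [0, 0, 0, 2.2, 2.3, 8.8, 0, 0, 0, 0, 2.2, 2.3, 8.8, 0, 0, 0, 0, 2.2, 2.3, 8.8, 0, 0, 0, 0, 2.2, 2.3, 8.8, 0, 0, 0, 0, 2.2, 2.3, 8.8, 0, 0, 0, 0, 2.2, 2.3, 8.8, 0, 0, 0, 0, 2.2, 2.3, 8.8, 0, 0, 0, 0, 2.2, 2.3, 8.8, 0, 0, 0, 0, 2.2, 2.3, 8.8, 0, 0, 0, 0, 2.2, 2.3, 8.8, 0]

```text
clock: 10.35
tool_pos: [0.4852, -0.0732, 0.3011]
eef_rot: [[0.073, 0.996, -0.058], [0.997, -0.071, 0.025], [0.021, -0.06, -0.998]]
force: [0.0, -0.5, -0.2]
width: 0.501
```

```bash
python3 - <<'E'
from h import *
from plant import arm,capture
RG=fr([0,1,0],[0,0,-1])
s=arm.state();print(s["tool_pos"],s["qpos"],s["width"])
print(rotvec(s,RG))
# post, two views (axis at top z .202)
Cc=lambda x,y:(240+x/3.2,105+y/3.2)
for y,z in((197,.202),(234,.151)):print(ray("top",*Cc(223,y),z))
T=np.r_[.654,.0610,.30];print(dsp(T),shift(s,T),shift(s,T,RG))
E
```

```text
[ 0.4852 -0.0732  0.3011] [-0.2716  0.0039  1.2709  0.0092  1.9299 -0.1963] 0.5013122241105559
[-3.4204 -1.2784 -2.536 ]
[0.6564 0.0604 0.202 ]
[0.6482 0.0603 0.151 ]
[0.062  0.1436 0.3   ] [ 0.1461  0.1585 -0.0054] [0.1389 0.165  0.0011]
```

step_arm:
  increments: [0.046, 0, -0.004, -1.2, -0.4, -0.9, 0, 0.046, 0, -0.004, -1.2, -0.4, -0.9, 0, 0.046, 0, -0.004, -1, -0.4, -0.8, 0, 0, 0.041, 0, 0, 0, 0, 0, 0, 0.041, 0, 0, 0, 0, 0, 0, 0.041, 0, 0, 0, 0, 0, 0, 0.041, 0, 0, 0, 0, 0, 0, 0, 0, 0, 0, 0, 0, 0, 0, 0, 0, 0, 0, 0, 0, 0, 0, 0, 0, 0, 0]

```text
clock: 11.6
tool_pos: [0.6576, 0.0642, 0.2862]
eef_rot: [[0.027, 0.999, -0.036], [1.0, -0.027, 0.005], [0.004, -0.036, -0.999]]
force: [-1.0, 0.7, 1.1]
width: 0.502
```

```bash
python3 - <<'E'
from h import *
from plant import arm,capture
RG=fr([0,1,0],[0,0,-1])
s=arm.state();print(s["tool_pos"],rotvec(s,RG));T=np.r_[.652,.0605,.24];print(shift(s,T),shift(s,T,RG))
p,d=capture("wrist");cv2.imwrite("pics/wrist4.png",p[:,:,::-1])
M=np.eye(4);M[:3,:3]=s["eef_rot"];M[:3,3]=s["tool_pos"];c=calibration("wrist");E=np.linalg.inv(M@c["tool_from_camera"])
for X in [(.652,.0605,.202),(.652,.0605,.151)]:
    q=c["intrinsics"]@(E@np.r_[X,1])[:3];print(q[:2]/q[2])
p,d=capture("top");cv2.imwrite("pics/top4.png",p[:,:,::-1])
E
```

```text
[0.6576 0.0642 0.2862] [-2.0833 -0.209   0.0714]
[-0.004  -0.0039  0.0464] [-0.0038 -0.0055  0.0462]
[315.0918 251.7618]
[317.5056 237.3416]
```

View pics/wrist4.png

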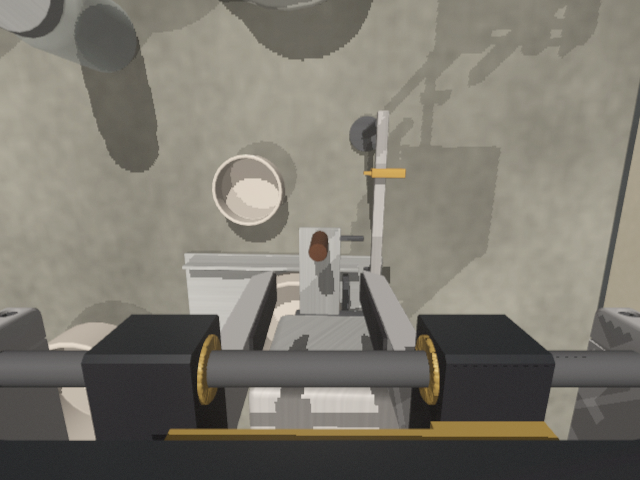

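The wrist view shows the post top at (318,253) and my estimate projects to (315,252), so they agree. The marker is at (385,173) and the pointer at (350,238). Descending.

step_arm:
  increments: [-0.002, -0.0025, 0.015, -1, 0, 0, 0, -0.002, -0.002, 0.018, -1, 0, 0, 0, 0, 0, 0.02, 0, 0, 0, 0, 0, 0, 0.02, 0, 0, 0, 0, 0, 0, 0.015, 0, 0, 0, 0, 0, 0, 0.015, 0, 0, 0, 0, 0, 0, 0.005, 0, 0, 0, 0, 0, 0, 0, 0, 0, 0, 0, 0, 0, 0, 0, 0, 0, 0, 0, 0, 0, 0, 0, 0, 0]

```text
clock: 12.95
tool_pos: [0.6518, 0.0612, 0.1872]
eef_rot: [[0.026, 0.999, 0.02], [1.0, -0.026, 0.004], [0.005, 0.02, -1.0]]
force: [0.3, -0.2, 0.4]
width: 0.497
```

```bash
python3 - <<'E'
from h import *
from plant import arm,capture
RG=fr([0,1,0],[0,0,-1])
s=arm.state();print(s["tool_pos"],s["force"],rotvec(s,RG));T=np.r_[.6533,.0608,.163];print(shift(s,T),shift(s,T,RG))
p,d=capture("side");cv2.imwrite("pics/side5.png",cv2.resize(p[140:300,300:480,::-1],None,fx=3.5,fy=3.5))
E
```

```text
[0.6518 0.0612 0.1872] [ 0.2625 -0.2336  0.4085] [ 1.1429 -0.2595  0.1172]
[-0.0005  0.001   0.0243] [-0.0004  0.0015  0.0242]
```

View pics/side5.png

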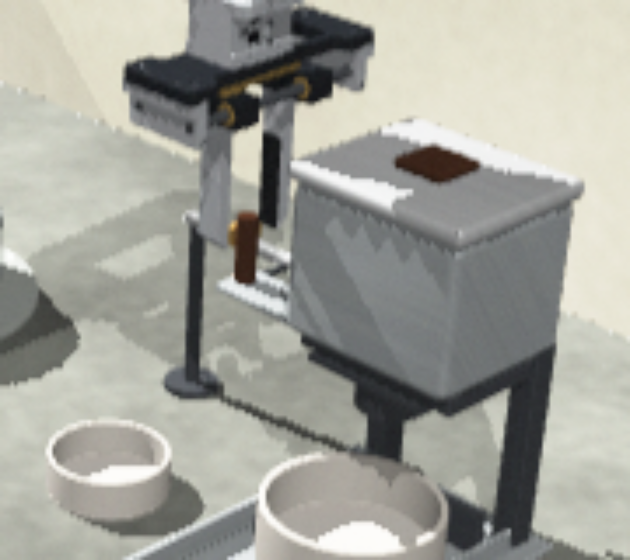

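The fingers straddle the post, in front and behind. I descend the remaining 24 mm, then close.

step_arm:
  increments: [0, 0.001, 0.008, 0.5, 0, 0, 0, 0, 0, 0.008, 0.5, 0, 0, 0, 0, 0, 0.006, 0, 0, 0, 0, 0, 0, 0.003, 0, 0, 0, 0, 0, 0, 0, 0, 0, 0, 0, 0, 0, 0, 0, 0, 0, 1, 0, 0, 0, 0, 0, 0, 1, 0, 0, 0, 0, 0, 0, 1, 0, 0, 0, 0, 0, 0, 1, 0, 0, 0, 0, 0, 0, 1]

```text
clock: 14.25
tool_pos: [0.6544, 0.0612, 0.1608]
eef_rot: [[0.026, 1.0, 0.004], [1.0, -0.026, 0.005], [0.005, 0.004, -1.0]]
force: [1.4, -1.2, -0.6]
width: 0.165
```

```bash
python3 - <<'E'
from h import *
from plant import arm,capture
RG=fr([0,1,0],[0,0,-1])
s=arm.state();print(s["tool_pos"],s["force"],s["width"]*94,rotvec(s,RG),dsp(s["tool_pos"]))
p,d=capture("side");cv2.imwrite("pics/side6.png",cv2.resize(p[140:300,300:480,::-1],None,fx=3.5,fy=3.5))
p,d=capture("wrist");cv2.imwrite("pics/wrist6.png",p[:,:,::-1])
E
```

```text
[0.6544 0.0612 0.1608] [ 1.3576 -1.2173 -0.5931] 15.488871317501633 [ 0.2246 -0.2658  0.115 ] [0.0624 0.1438 0.1608]
```

View pics/side6.png

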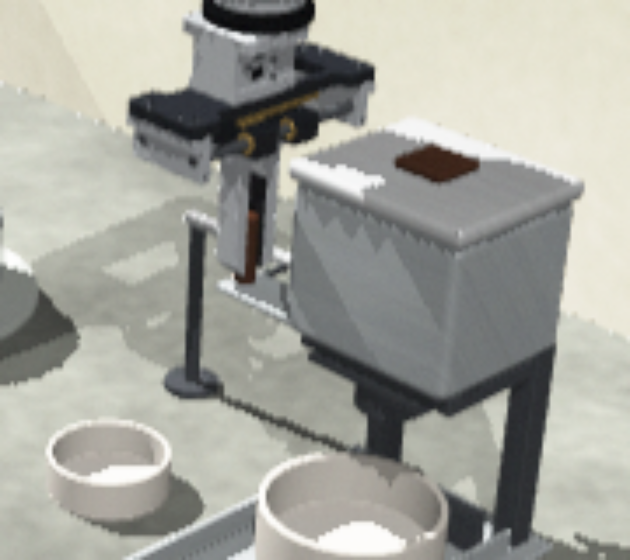

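View pics/wrist6.png

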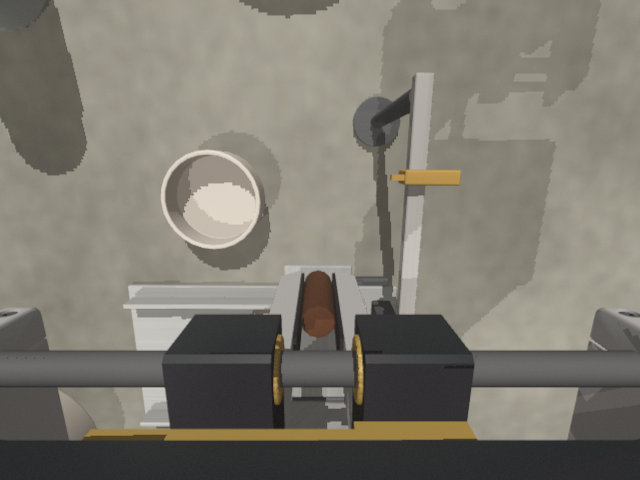

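The post is held (opening 15.5 mm) with both pads on it and the gate still shut. From this view I'll measure pointer (372,281) to marker (425,177).

```bash
cat >> h.py <<'E'
def wray(s,u,v,z):
    c=calibration("wrist");M=np.eye(4);M[:3,:3]=s["eef_rot"];M[:3,3]=s["tool_pos"];E=M@c["tool_from_camera"]
    d=E[:3,:3]@np.linalg.inv(c["intrinsics"])@np.array([u,v,1.]);o=E[:3,3];return o+d*(z-o[2])/d[2]
E
python3 - <<'E'
from h import *
from plant import arm
s=arm.state()
p=cv2.imread("pics/wrist6.png");cv2.imwrite("pics/w6c.png",cv2.resize(p[150:310,260:480],None,fx=3.6,fy=3.6,interpolation=cv2.INTER_CUBIC))
h=cv2.cvtColor(p,cv2.COLOR_BGR2HSV);m=cv2.inRange(h,(12,110,90),(32,255,255));m[:120]=0;m[240:]=0
ys,xs=np.where(m>0);print(xs.min(),xs.max(),ys.min(),ys.max())
for x in range(xs.min(),xs.max(),6):
    q=ys[xs==x];print(x,q.min(),q.max(),end='; ')
print()
v,u=ys[(xs>400)].mean(),xs[xs>400].mean()
print("marker",u,v,dsp(wray(s,u,v,.158)), "nub",dsp(wray(s,395,178,.148)))
for z in(.145,.148,.151):print("pointer",dsp(wray(s,375,281,z)))
E
```

```text
391 460 169 184
391 175 179; 397 175 179; 403 170 183; 409 170 184; 415 170 184; 421 170 184; 427 170 184; 433 170 184; 439 170 184; 445 170 184; 451 170 184; 457 170 184; 
marker 430.46319365798416 176.91506228765573 [0.122  0.2044 0.158 ] nub [0.1054 0.2032 0.148 ]
pointer [0.0974 0.1408 0.145 ]
pointer [0.0969 0.1419 0.148 ]
pointer [0.0963 0.143  0.151 ]
```

View pics/w6c.png

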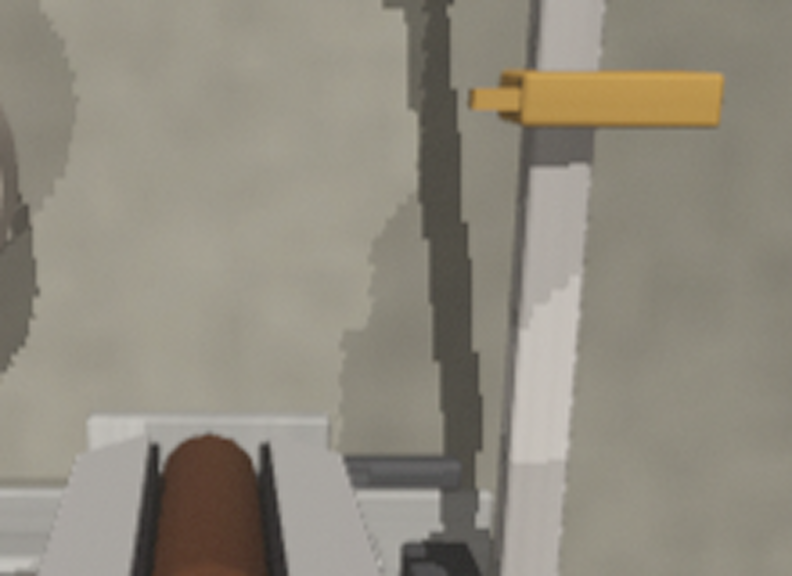

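step_arm:
  increments: [0.005, 0, 0, 0, 0, 0, 1, 0.006, 0, 0, 0, 0, 0, 1, 0.006, 0, 0, 0, 0, 0, 1, 0.006, 0, 0, 0, 0, 0, 1, 0.006, 0, 0, 0, 0, 0, 1, 0.006, 0, 0, 0, 0, 0, 1, 0.006, 0, 0, 0, 0, 0, 1, 0.006, 0, 0, 0, 0, 0, 1, 0.003, 0, 0, 0, 0, 0, 1, 0, 0, 0, 0, 0, 0, 1]

```text
clock: 15.6
tool_pos: [0.6553, 0.0913, 0.1606]
eef_rot: [[0.045, 0.999, -0.0], [0.999, -0.045, -0.03], [-0.03, 0.001, -1.0]]
force: [0.9, -6.2, -0.5]
width: 0.165
```

```bash
cat > m.py <<'E'
from h import *
from plant import arm,capture
import sys
n=sys.argv[1]
RG=fr([0,1,0],[0,0,-1])
s=arm.state();print(s["clock"],s["tool_pos"],s["force"],s["width"]*94,rotvec(s,RG),dsp(s["tool_pos"]))
p,d=capture("wrist");p=p[:,:,::-1].copy();cv2.imwrite(f"pics/w{n}.png",cv2.resize(p[150:310,260:480],None,fx=3.6,fy=3.6,interpolation=cv2.INTER_CUBIC))
cv2.imwrite(f"pics/wf{n}.png",p)
h=cv2.cvtColor(p,cv2.COLOR_BGR2HSV);m=cv2.inRange(h,(12,110,90),(32,255,255));m[:100]=0;m[310:]=0;m[:,:370]=0
ys,xs=np.where(m>0);print(xs.min(),xs.max(),ys.min(),ys.max())
k=xs>xs.min()+14
print("marker",dsp(wray(s,xs[k].mean(),ys[k].mean(),.158)));k=xs<xs.min()+6;print("nub",xs[k].mean(),ys[k].mean(),dsp(wray(s,xs[k].mean(),ys[k].mean(),.148)))
E
python3 m.py 7
```

```text
15.6 [0.6553 0.0913 0.1606] [ 0.8552 -6.1807 -0.5366] 15.515534352341321 [ 0.0404  1.7408 -0.9635] [0.0624 0.1739 0.1606]
387 454 219 237
marker [0.1232 0.2055 0.158 ]
nub 389.5263157894737 230.5 [0.1043 0.2023 0.148 ]
```

View pics/w7.png

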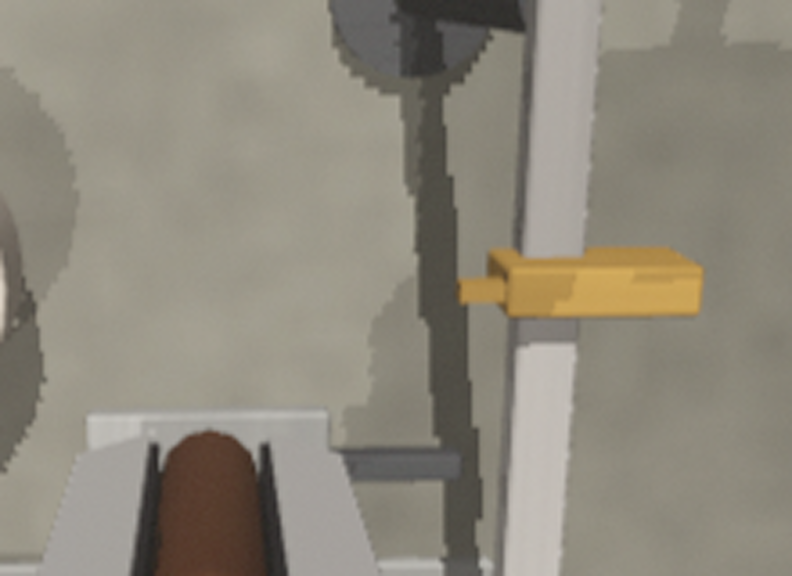

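step_arm:
  increments: [0.005, 0, 0, 0, 0.6, -0.4, 1, 0.005, 0, 0, 0, 0.6, -0.4, 1, 0.005, 0, 0, 0, 0.4, -0.2, 1, 0.005, 0, 0, 0, 0.3, -0.2, 1, 0.005, 0, 0, 0, 0.3, -0.2, 1, 0.005, 0, 0, 0, 0.3, -0.2, 1, 0.005, 0, 0, 0, 0.3, -0.2, 1, 0.004, 0, 0, 0, 0.3, -0.2, 1, 0.001, 0, 0, 0, 0.2, -0.1, 1, 0.001, 0, 0, 0, 0.2, -0.1, 1]

```text
clock: 16.9
tool_pos: [0.6555, 0.1003, 0.1607]
eef_rot: [[0.035, 0.999, -0.004], [0.999, -0.035, -0.026], [-0.026, -0.003, -1.0]]
force: [-1.1, -6.4, -0.9]
width: 0.164
```

```bash
python3 m.py 8
```

```text
16.9 [0.6555 0.1003 0.1607] [-1.1341 -6.4014 -0.9304] 15.399560883259513 [-0.1942  1.4782 -0.3791] [0.0624 0.1829 0.1607]
387 453 235 253
marker [0.1233 0.206  0.158 ]
nub 389.38461538461536 246.5897435897436 [0.1043 0.202  0.148 ]
```

View pics/w8.png

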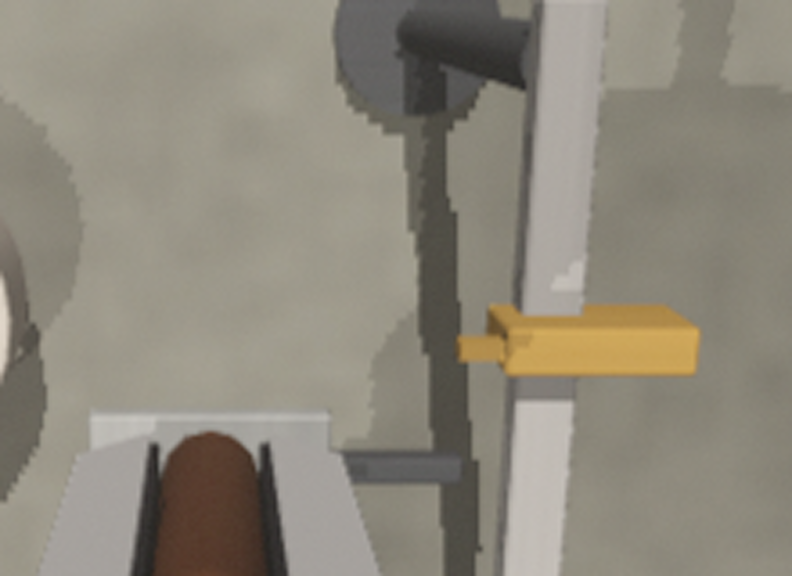

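step_arm:
  increments: [0.0075, 0, 0, 0, 0.5, -0.2, 1, 0.0075, 0, 0, 0, 0.5, -0.2, 1, 0.0075, 0, 0, 0, 0.5, -0.2, 1, 0.0075, 0, 0, 0, 0.5, -0.2, 1, 0.0075, 0, 0, 0, 0.5, -0.2, 1, 0.0045, 0, 0, 0, 0.5, -0.2, 1, 0.0045, 0, 0, 0, 0.5, -0.2, 1, 0.0045, 0, 0, 0, 0.5, -0.2, 1, 0.0045, 0, 0, 0, 0.5, -0.2, 1, 0.0045, 0, 0, 0, 0.5, -0.2, 1]

```text
clock: 18.2
tool_pos: [0.6561, 0.1192, 0.1607]
eef_rot: [[0.035, 0.999, -0.008], [0.999, -0.035, -0.013], [-0.013, -0.008, -1.0]]
force: [-1.5, -8.6, -0.5]
width: 0.169
```

```bash
python3 m.py 9
```

```text
18.2 [0.6561 0.1192 0.1607] [-1.5107 -8.5929 -0.5095] 15.871088043410253 [-0.4331  0.7618 -0.3848] [0.0624 0.2018 0.1607]
385 450 265 285
marker [0.1233 0.2064 0.158 ]
nub 387.55555555555554 277.5777777777778 [0.1041 0.2016 0.148 ]
```

View pics/w9.png

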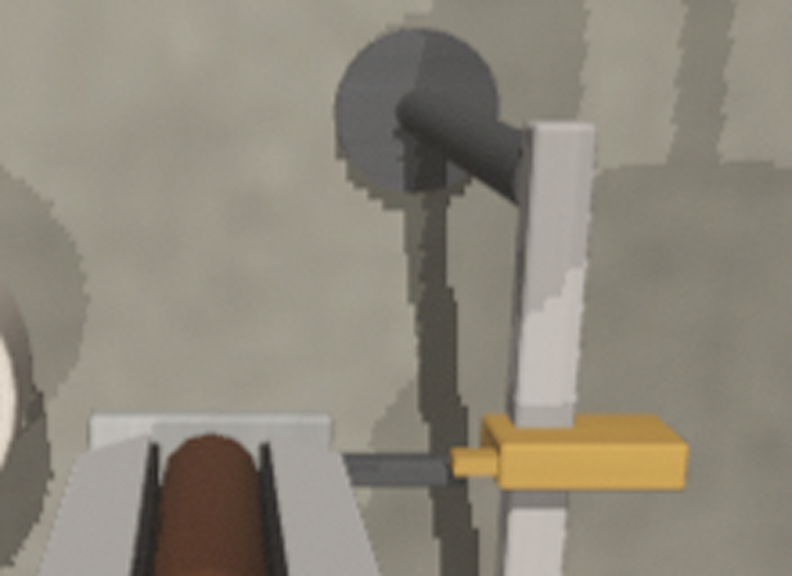

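The pointer and the brass nub are within about 1–2 mm, with the pointer centre at crop row 469 and the nub at 462. I'll cross-check with the top camera, which has little y parallax.

```bash
python3 - <<'E'
from h import *
from plant import arm,capture
p,d=capture("top");cv2.imwrite("pics/top9.png",p[:,:,::-1]);cv2.imwrite("pics/top9c.png",cv2.resize(p[110:240,240:440,::-1],None,fx=4,fy=4,interpolation=cv2.INTER_CUBIC))
s=arm.state();print(s["tool_pos"],s["force"])
E
```

```text
[0.6561 0.1192 0.1607] [-1.6429 -8.6543 -0.301 ]
```

View pics/top9c.png

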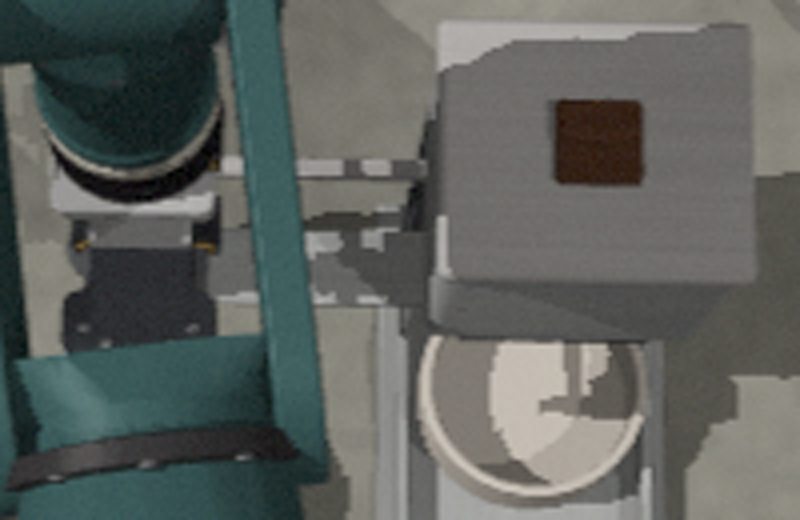

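```bash
python3 - <<'E'
from h import *
p=cv2.imread("pics/top0.png");h=cv2.cvtColor(p,cv2.COLOR_BGR2HSV)
m=cv2.inRange(h,(15,90,90),(32,255,255));m[:,:265]=0;m[:,300:]=0;m[:130]=0;m[165:]=0
ys,xs=np.where(m>0);print("clip",xs.mean(),ys.mean(),xs.min(),xs.max(),ys.min(),ys.max())
for z in(.148,.153,.158):print(dsp(ray("top",xs.mean(),ys.mean(),z)))
g=p.astype(int).sum(2)
print(p[138:158,276:287].sum(2))
m=cv2.inRange(h,(0,120,0),(14,255,255))|cv2.inRange(h,(170,120,0),(180,255,255));m[:,:300]=0;m[:,325:]=0;m[:155]=0;m[190:]=0
ys,xs=np.where(m>0);print("post",xs.mean(),ys.mean(),xs.min(),xs.max(),ys.min(),ys.max());print(dsp(ray("top",xs.mean(),ys.mean(),.178)))
print(g[154:168,304:316])
E
```

```text
clip 280.35820895522386 147.76119402985074 278 282 140 156
[0.1226 0.2053 0.148 ]
[0.1208 0.205  0.153 ]
[0.1189 0.2047 0.158 ]
[[272 276 282 281 278 278 275 273 263 267 274]
 [264 277 285 288 282 278 277 271 264 267 268]
 [270 274 299 317 329 321 315 273 273 268 271]
 [271 279 312 346 346 349 315 238 269 267 266]
 [285 279 317 348 353 357 311 231 270 269 273]
 [271 276 320 341 343 356 317 239 254 268 258]
 [273 280 317 351 339 355 313 233 259 254 272]
 [272 274 306 333 346 346 307 224 257 257 269]
 [273 273 304 341 345 341 301 233 260 261 269]
 [268 261 301 341 345 340 292 237 270 265 274]
 [273 256 288 346 348 336 299 245 263 281 290]
 [412 395 380 355 348 331 294 253 264 361 442]
 [418 376 386 371 340 334 293 233 263 351 427]
 [419 383 381 375 348 338 304 267 268 356 438]
 [405 373 378 376 348 324 291 268 255 348 424]
 [231 241 323 372 356 327 258 216 225 232 267]
 [272 252 235 241 301 254 206 248 245 243 234]
 [277 273 264 262 291 224 216 269 288 277 275]
 [276 278 268 278 299 271 267 277 281 282 281]
 [278 275 274 283 257 255 282 298 274 277 277]]
post 309.36764705882354 171.33823529411765 307 312 165 178
[0.0623 0.1436 0.178 ]
[[249 242 235 215 188 193 203 209 209 216 209 208]
 [287 284 283 284 279 286 284 287 286 293 294 293]
 [278 283 286 283 278 277 282 281 282 288 285 287]
 [275 284 270 287 264 227 231 263 285 291 293 295]
 [277 277 276 273 254 196 172 242 295 294 287 292]
 [282 270 278 275 249 202 161 238 289 294 290 294]
 [274 274 277 269 250 195 169 238 296 291 294 296]
 [276 274 270 271 254 200 156 241 288 288 295 304]
 [279 283 272 276 250 198 169 230 286 293 289 285]
 [280 286 276 277 260 207 167 232 283 281 291 294]
 [277 278 274 276 248 203 179 229 264 271 281 285]
 [133 141 135 139 149 156 132 122 139 139 138 139]
 [150 158 162 136 140 137 137 138 125 141 149 150]
 [176 274 280 144 137 148 145 138 120 199 269 261]]
```

step_arm:
  increments: [0.0055, 0, 0, 0, 0.3, -0.1, 1, 0.0055, 0, 0, 0, 0.3, -0.1, 1, 0.0045, 0, 0, 0, 0.3, -0.1, 1, 0.0045, 0, 0, 0, 0.3, -0.1, 1, 0.0045, 0, 0, 0, 0.3, -0.1, 1, 0.0045, 0, 0, 0, 0.3, -0.1, 1, 0.0045, 0, 0, 0, 0.3, -0.1, 1, 0.0045, 0, 0, 0, 0.3, -0.1, 1, 0.0045, 0, 0, 0, 0.3, -0.1, 1, 0.0045, 0, 0, 0, 0.3, -0.1, 1]

```text
clock: 19.55
tool_pos: [0.6562, 0.1251, 0.1607]
eef_rot: [[0.051, 0.999, -0.013], [0.998, -0.051, -0.033], [-0.033, -0.011, -0.999]]
force: [-2.2, -9.8, 0.0]
width: 0.168
```

```bash
python3 m.py 10
```

```text
19.55 [0.6562 0.1251 0.1607] [-2.1691 -9.8071  0.0389] 15.753225347795812 [-0.6788  1.9053 -1.3061] [0.0624 0.2077 0.1607]
385 450 272 293
marker [0.1235 0.2067 0.158 ]
nub 387.6666666666667 286.3333333333333 [0.1043 0.201  0.148 ]
```

View pics/w10.png

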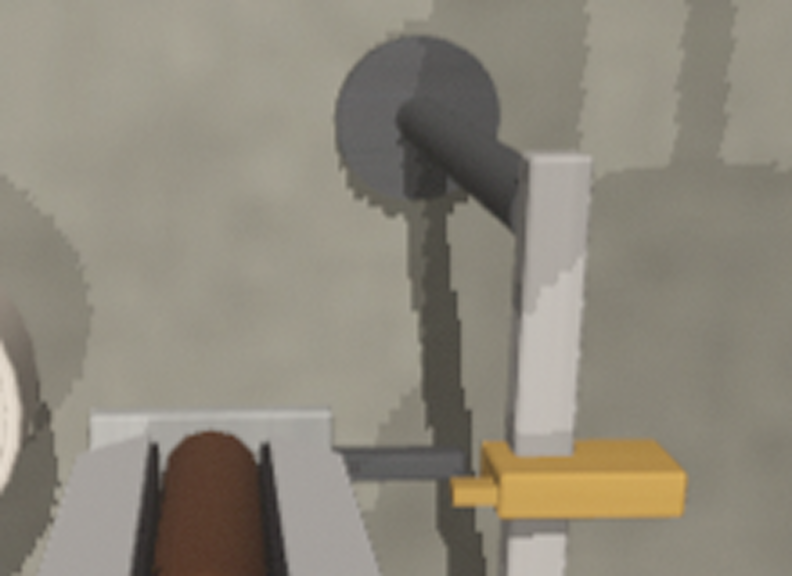

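```bash
python3 - <<'E'
from h import *
c=calibration("wrist");K=np.linalg.inv(c["intrinsics"])
def orth(A): 
    u,_,v=np.linalg.svd(np.array(A));return u@v
V={4:([.6576,.0642,.2862],[[0.027,0.999,-0.036],[1.0,-0.027,0.005],[0.004,-0.036,-0.999]]),
6:([.6544,.0612,.1608],[[0.026,1.0,0.004],[1.0,-0.026,0.005],[0.005,0.004,-1.0]]),
7:([.6553,.0913,.1606],[[0.045,0.999,-0.0],[0.999,-0.045,-0.03],[-0.03,0.001,-1.0]]),
8:([.6555,.1003,.1607],[[0.035,0.999,-0.004],[0.999,-0.035,-0.026],[-0.026,-0.003,-1.0]]),
9:([.6561,.1192,.1607],[[0.035,0.999,-0.008],[0.999,-0.035,-0.013],[-0.013,-0.008,-1.0]]),
10:([.6562,.1251,.1607],[[0.051,0.999,-0.013],[0.998,-0.051,-0.033],[-0.033,-0.011,-0.999]])}
def tri(obs):
    A=np.zeros((3,3));b=np.zeros(3);L=[]
    for k,u,v in obs:
        M=np.eye(4);M[:3,:3]=orth(V[k][1]);M[:3,3]=V[k][0];E=M@c["tool_from_camera"]
        d=E[:3,:3]@K@np.array([u,v,1.]);d/=np.linalg.norm(d);P=np.eye(3)-np.outer(d,d);A+=P;b+=P@E[:3,3];L.append((P,E[:3,3]))
    x=np.linalg.solve(A,b);return dsp(x),[round(1e3*np.linalg.norm(P@(x-o)),2) for P,o in L]
cr=lambda x,y:(260+x/3.6,150+y/3.6)
print("nub",tri([(6,*cr(471,99)),(7,*cr(461,291)),(8,*cr(461,348)),(9,*cr(454,462)),(10,*cr(455,492))]))
im=cv2.imread("pics/wrist4.png");cv2.imwrite("pics/w4c.png",cv2.resize(im[150:270,290:430],None,fx=5,fy=5,interpolation=cv2.INTER_CUBIC))
E
```

```text
nub (array([0.102 , 0.2038, 0.1547]), [np.float64(0.35), np.float64(0.06), np.float64(0.18), np.float64(0.04), np.float64(0.22)])
```

View pics/w4c.png

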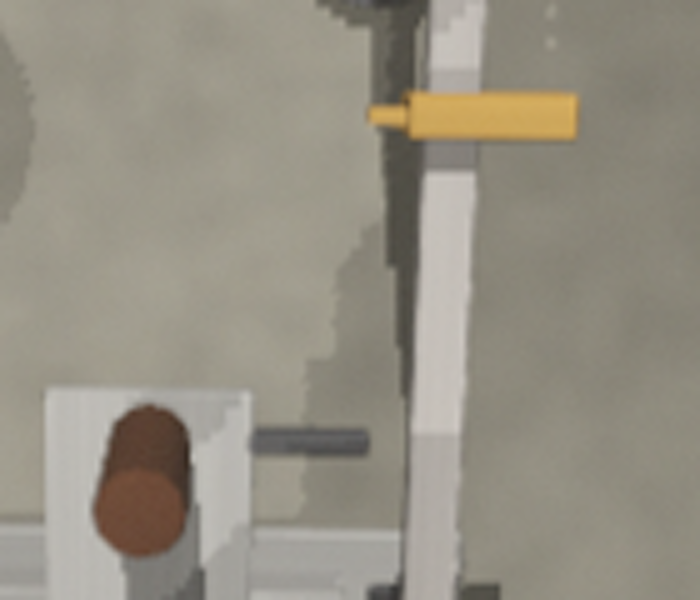

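```bash
python3 - <<'E'
from h import *
c=calibration("wrist")
def st(p,A):
    u,_,v=np.linalg.svd(np.array(A));return {"tool_pos":np.array(p),"eef_rot":u@v}
s4=st([.6576,.0642,.2862],[[0.027,0.999,-0.036],[1.0,-0.027,0.005],[0.004,-0.036,-0.999]])
s6=st([.6544,.0612,.1608],[[0.026,1.0,0.004],[1.0,-0.026,0.005],[0.005,0.004,-1.0]])
for z in(.146,.148,.150,.152,.155,.158):
    print(z,"ptr4",dsp(wray(s4,290+365/5,150+441/5,z)),"ptr6",dsp(wray(s6,260+458/3.6,150+470/3.6,z)),"nub4",dsp(wray(s4,290+375/5,150+115/5,z)),"nub6",dsp(wray(s6,260+471/3.6,150+99/3.6,z)),"post4",dsp(wray(s4,290+141/5,150+512/5,.202)))
E
```

```text
0.146 ptr4 [0.1039 0.1415 0.146 ] ptr6 [0.1047 0.1414 0.146 ] nub4 [0.1037 0.2035 0.146 ] nub6 [0.1035 0.2033 0.146 ] post4 [0.0625 0.1426 0.202 ]
0.148 ptr4 [0.1037 0.142  0.148 ] ptr6 [0.1043 0.1421 0.148 ] nub4 [0.1035 0.2035 0.148 ] nub6 [0.1031 0.2034 0.148 ] post4 [0.0625 0.1426 0.202 ]
0.15 ptr4 [0.1035 0.1425 0.15  ] ptr6 [0.1038 0.1429 0.15  ] nub4 [0.1033 0.2036 0.15  ] nub6 [0.1026 0.2036 0.15  ] post4 [0.0625 0.1426 0.202 ]
0.152 ptr4 [0.1033 0.143  0.152 ] ptr6 [0.1034 0.1436 0.152 ] nub4 [0.1031 0.2037 0.152 ] nub6 [0.1022 0.2037 0.152 ] post4 [0.0625 0.1426 0.202 ]
0.155 ptr4 [0.103  0.1437 0.155 ] ptr6 [0.1027 0.1447 0.155 ] nub4 [0.1028 0.2038 0.155 ] nub6 [0.1016 0.2038 0.155 ] post4 [0.0625 0.1426 0.202 ]
0.158 ptr4 [0.1027 0.1444 0.158 ] ptr6 [0.1021 0.1459 0.158 ] nub4 [0.1025 0.204  0.158 ] nub6 [0.1009 0.204  0.158 ] post4 [0.0625 0.1426 0.202 ]
```

Triangulation over several wrist views puts the full travel to level at 61 mm, and the top view agrees (60–61.5). The gate now stands at about 64.6 mm, so I ease it back about 3.5 mm while still gripping.

step_arm:
  increments: [0.001, 0, 0, 0, 0.2, -0.1, 1, 0.0038, 0, 0, 0, 0.2, -0.1, 1, 0.0038, 0, 0, 0, 0.2, -0.1, 1, 0.0038, 0, 0, 0, 0.2, -0.1, 1, 0.0038, 0, 0, 0, 0.2, -0.1, 1, 0.0038, 0, 0, 0, 0.2, -0.1, 1, 0.0038, 0, 0, 0, 0.2, -0.1, 1, 0.0038, 0, 0, 0, 0.2, -0.1, 1, 0.0038, 0, 0, 0, 0.2, -0.1, 1, 0.0038, 0, 0, 0, 0.2, -0.1, 1]

```text
clock: 20.85
tool_pos: [0.656, 0.1228, 0.1606]
eef_rot: [[0.065, 0.998, -0.019], [0.996, -0.066, -0.061], [-0.063, -0.015, -0.998]]
force: [-2.7, -9.2, 0.4]
width: 0.169
```

```bash
cat >> m.py <<'E'
s=arm.state();print("grasp y",dsp(s["tool_pos"]-.019*s["eef_rot"][:,2]), s["qd"])
E
python3 m.py 11
```

```text
20.85 [0.656  0.1228 0.1606] [-2.6654 -9.1841  0.4417] 15.897293080382997 [-0.9494  3.573  -2.1401] [0.0623 0.2054 0.1606]
386 451 267 288
marker [0.1236 0.2069 0.158 ]
nub 388.5 281.5 [0.1044 0.2009 0.148 ]
grasp y [0.0627 0.2066 0.1795] [-0.0019 -0.0008  0.0019  0.002  -0.0028 -0.0022]
```

step_arm:
  increments: [0.0025, 0, 0, -0.2, 0.8, -0.5, 1, 0.0035, 0, 0, -0.2, 0.8, -0.5, 1, 0.0035, 0, 0, -0.1, 0.8, -0.5, 1, 0.0035, 0, 0, -0.1, 0.8, -0.5, 1, 0.0035, 0, 0, -0.1, 0.8, -0.5, 1, 0.0035, 0, 0, -0.1, 0.8, -0.5, 1, 0.0035, 0, 0, -0.1, 0.8, -0.5, 1, 0.0035, 0, 0, -0.1, 0.8, -0.5, 1, 0.0035, 0, 0, -0.1, 0.8, -0.5, 1, 0.0035, 0, 0, -0.1, 0.8, -0.5, 1]

```text
clock: 22.15
tool_pos: [0.656, 0.1166, 0.1606]
eef_rot: [[0.01, 1.0, 0.0], [1.0, -0.01, 0.006], [0.006, 0.0, -1.0]]
force: [1.5, -7.6, -0.8]
width: 0.165
```

```bash
python3 m.py 12
```

```text
22.15 [0.656  0.1166 0.1606] [ 1.5104 -7.5738 -0.7701] 15.496954862413824 [ 0.0143 -0.3222  1.0372] [0.0625 0.1992 0.1606]
385 450 263 284
marker [0.1232 0.2062 0.158 ]
nub 387.45238095238096 275.1904761904762 [0.1041 0.2018 0.148 ]
grasp y [0.0625 0.1989 0.1795] [ 0.0039  0.0029 -0.0024 -0.0068  0.0037  0.0104]
```

step_arm:
  increments: [0.0055, 0, 0, 0, 0.4, -0.1, 1, 0.0055, 0, 0, 0, 0.4, -0.1, 1, 0.0055, 0, 0, 0, 0.4, -0.2, 1, 0.0042, 0, 0, 0, 0.4, -0.2, 1, 0.0042, 0, 0, 0, 0.4, -0.2, 1, 0.0042, 0, 0, 0, 0.4, -0.2, 1, 0.004, 0, 0, 0, 0.4, -0.2, 1, 0.004, 0, 0, 0, 0.4, -0.2, 1, 0.004, 0, 0, 0, 0.4, -0.2, 1, 0.004, 0, 0, 0, 0.4, -0.2, 1]

```text
clock: 23.45
tool_pos: [0.656, 0.1198, 0.1606]
eef_rot: [[0.01, 1.0, -0.005], [1.0, -0.01, -0.0], [-0.0, -0.005, -1.0]]
force: [-0.3, -8.5, -0.3]
width: 0.169
```

```bash
python3 m.py 13
```

```text
23.45 [0.656  0.1198 0.1606] [-0.2776 -8.4868 -0.2641] 15.921883370762323 [-0.2636  0.0051  1.0342] [0.0624 0.2024 0.1606]
385 450 268 289
marker [0.1234 0.2063 0.158 ]
nub 387.51162790697674 280.74418604651163 [0.1042 0.2014 0.148 ]
grasp y [0.0625 0.2024 0.1795] [-0.0001 -0.0001  0.0008 -0.0003  0.0008  0.0002]
```

step_arm:
  increments: [0.0055, 0, 0, 0, 0.4, -0.1, 1, 0.0055, 0, 0, 0, 0.4, -0.1, 1, 0.0043, 0, 0, 0, 0.4, -0.1, 1, 0.0043, 0, 0, 0, 0.4, -0.1, 1, 0.0043, 0, 0, 0, 0.4, -0.1, 1, 0.0043, 0, 0, 0, 0.4, -0.1, 1, 0.0043, 0, 0, 0, 0.4, -0.1, 1, 0.0043, 0, 0, 0, 0.4, -0.1, 1, 0.0043, 0, 0, 0, 0.4, -0.1, 1, 0.0043, 0, 0, 0, 0.4, -0.1, 1]

```text
clock: 24.75
tool_pos: [0.6562, 0.124, 0.1605]
eef_rot: [[0.023, 1.0, -0.009], [1.0, -0.023, -0.003], [-0.003, -0.008, -1.0]]
force: [-1.0, -9.3, -0.6]
width: 0.167
```

```bash
python3 m.py 14
```

```text
24.75 [0.6562 0.124  0.1605] [-1.0145 -9.2635 -0.6244] 15.724118445235755 [-0.4862  0.1989  0.2724] [0.0624 0.2066 0.1605]
385 449 274 294
marker [0.1234 0.2066 0.158 ]
nub 387.52272727272725 286.65909090909093 [0.1044 0.2013 0.148 ]
grasp y [0.0626 0.2067 0.1796] [-0.0005  0.0005  0.0011  0.0022  0.0015  0.0002]
```

View pics/w14.png

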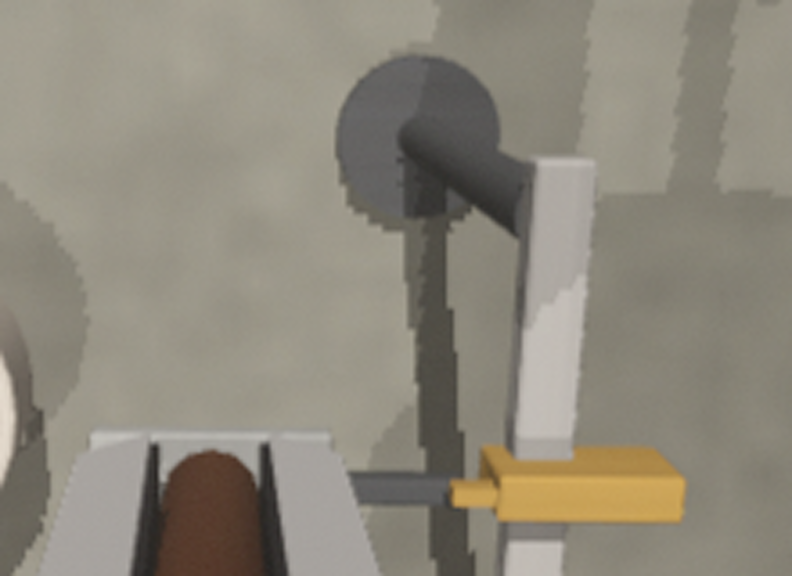

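```bash
python3 - <<'E'
import cv2,numpy as np
from plant import arm
a=[]
for n in(9,10,11,12,13,14):
    p=cv2.imread(f"pics/wf{n}.png").astype(int)
    g=p.sum(2)[255:310,360:380].mean(1)  # pointer column profile
    d=np.clip(g.max()*0+np.median(g)-g-30,0,None);r=np.arange(255,310)
    # strongest dark run
    i=d[:45].argmax();w=slice(max(0,i-6),i+7);ptr=(d[w]*r[w]).sum()/d[w].sum()
    h=cv2.cvtColor(p.astype(np.uint8),cv2.COLOR_BGR2HSV);m=cv2.inRange(h,(0,100,0),(12,255,255))[255:340,310:326];post=255+np.where(m.any(1))[0].min()
    y=cv2.inRange(h,(12,110,90),(32,255,255));y[:100]=0;y[310:]=0;y[:,:380]=0;ys,xs=np.where(y>0);k=xs<xs.min()+8;nub=ys[k].mean()
    print(n,round(ptr,2),post,round(nub,2),"diff",round(nub-ptr,2))
E
```

```text
9 279.28 271 277.68 diff -1.61
10 277.37 270 286.32 diff 8.95
11 276.41 270 281.5 diff 5.09
12 284.6 276 275.26 diff -9.34
13 284.58 276 280.81 diff -3.77
14 284.22 276 286.68 diff 2.45
```

The post slid a little in the grip while the tool untilted (between views 11 and 12) and has been steady since. The pointer–nub image offset is now +2.5 px, and true level is about +3 to +3.9 px allowing for the nub sitting higher. That leaves it within 1 mm. I'll check for drift over a second of holding and for the dish.

```bash
python3 - <<'E'
from h import *
from plant import arm,capture
for i in range(18):
    p,d=capture("side")
    if i%6==0: s=arm.state();print(s["clock"],s["tool_pos"],s["force"],s["width"])
cv2.imwrite("pics/side15.png",p[:,:,::-1])
E
python3 m.py 15; sed -i 's/14):/14,15):/' m.py; python3 - <<'E'
import cv2,numpy as np
for n in(14,15):
    p=cv2.imread(f"pics/wf{n}.png");h=cv2.cvtColor(p,cv2.COLOR_BGR2HSV)
    g=p.astype(int).sum(2)[255:310,360:380].mean(1);d=np.clip(np.median(g)-g-30,0,None);r=np.arange(255,310);i=d[:45].argmax();w=slice(i-6,i+7);print(n,(d[w]*r[w]).sum()/d[w].sum())
E
```

```text
24.85 [0.6562 0.124  0.1605] [-0.6582 -9.0585 -0.521 ] 0.16300890776981167
25.15 [0.6562 0.124  0.1605] [-0.9954 -8.2888 -0.4266] 0.16629819225123532
25.45 [0.6562 0.124  0.1605] [-1.5349 -9.2413 -0.8777] 0.16786812895160177
25.7 [0.6562 0.124  0.1605] [-1.0209 -9.3858 -0.2492] 15.66292992015281 [-0.4848  0.1941  0.2713] [0.0624 0.2067 0.1605]
385 449 274 294
marker [0.1233 0.2066 0.158 ]
nub 387.52272727272725 286.65909090909093 [0.1044 0.2014 0.148 ]
grasp y [0.0626 0.2067 0.1795] [-0.0003 -0.0015  0.0013  0.0003  0.0016  0.0008]
14 284.2244736425519
15 284.22506556465066
```

View pics/side15.png

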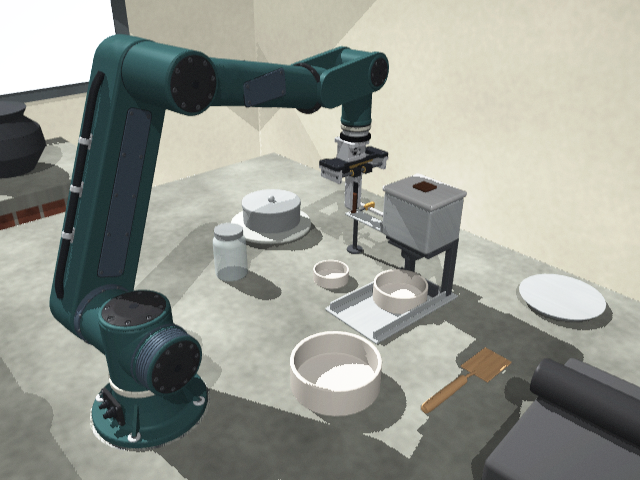

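The arm is steady for a second with no drift. The dish sits under the hopper, and the jar (230,252), spice box (271,212) and spatula (465,380) are where they started. Handing in.

```bash
python3 -c "
from plant import job
print(job.hand_in())"
```

```text
the job is handed in; nothing more can be done
None
```

I pushed the white dish home first, then pulled the gate out to the marker. I handed the job in at about 26 s with the gripper still holding the post.

- **Dish:** I pushed the middle-sized dish about 55 mm. At the end the force rose from about 3 N to 18.6 N and the motion stopped. The dish centre then measured x ≈ 24–26 mm in the dispenser's frame, which agrees with where the stop appears.
- **Gate:** The pointer is level with the marker to within about 1 mm, at roughly 60.5–61 mm out. My estimates of the target ran from 60.2 to 61.7 mm, so it may be up to 1 mm short. The top camera's view of the marker was blocked, so the final check rests on the wrist camera alone.
- **Overshoot and slip:** I overshot to about 64.6 mm once and eased back. While I straightened the tool, the post slid about 3 mm in the grip, so I set the final position from the image instead of the arm's reading. Easing back overcorrected to about 54 mm, so I pulled it out again.
- **Final hold:** Over the last second before hand-in, nothing drifted and the pull stayed at about 9 N. In the last picture the jar, spice box and spatula were where they started.

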